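# Level the copper specimen in its sprung cell

## Robot

A 6-joint arm with a two-finger parallel gripper is mounted at the origin on the work surface. World frame = base frame: x ahead of the robot, y to its left, z up, the work surface at z = 0. Lengths are in m, angles in rad, forces in N, time in s.
With the tool pointing down it reaches from about 0.275 to 0.825 m from the base axis. Payload 5.2 kg.
Tool frame: the origin (TCP) lies at the very end of the fingers, on their centre line; the grasp point (between the pads) lies 19 mm behind it; z points along the fingers, y is the line along which they close (so a half turn about z gives the same grasp; the last joint's range is limited). The gripper opens to 93 mm and grips with 3 to 60 N. Pads are 15 mm wide; open, the fingers measure 128 mm over their backs; the gripper's body (75 mm by 188 mm) begins 65 mm behind the grasp point.
Start: joints at [0.954, 0.259, 1.535, -0, 1.348, -0.203], TCP at [0.221, 0.504, 0.188] pointing down, gripper open.
Joint ranges: [-3.14, 3.14], [-0.91, 2.08], [0.19, 2.58], [-1.22, 4.36], [0.22, 2.71], [-3.12, 3.12]. Speed limits (rad/s): [2.57, 2.57, 3.14, 3.14, 3.14, 3.14].

## Interface

Orientations are given as a unit quaternion [x, y, z, w].
In Python, from workcell import * gives the robot as it stands. The module is installed in compiled form; this text tells all that it offers. Calls block until the motion is done:
- move_to(position, orientation): joint-space move of the TCP to a pose.
- move_l(position, v=0.15, rotation=None, stop_force=None): straight line of the TCP; rotation=None keeps the orientation; v is the mean speed in m/s. With stop_force (N) it stops when the force on the tool has changed by that much, and returns True; else False.
- move_j(angles): joint-space move.
- open_jaws() and grasp(f_grip=None): open the fingers fully, or close them until they stop; f_grip is the grip in N (None keeps the last).
- dwell(seconds).
- solve_ik(position, orientation): joint angles nearest the present ones, or None.
- grab_frame(name): name is "scene" or "side" or "wrist"; returns a dict with "pixels" (384x512x3 uint8, blue, green, red), "camera_matrix" (3x3 intrinsics, pixels), "R" (3x3) and "t" (3): a world point X has camera coordinates R X + t; the wrist camera has in their place "tool_from_camera" (4x4, takes a point from camera to tool coordinates, whose origin is the TCP and whose axes are the flange's). Camera axes: x right, y down, z forward; pixel columns grow to the right and rows downward; lengths in m; the calibration is good to about 2 mm. A picture is of the moment at which its call begins: read the wrist's pose just before it. There is no depth.
A pose or a line that the arm cannot do raises MotionError and nothing moves.
- sign_off(): hands the job in; it is judged then, once.
Readings, each from a call of its own:
- read_time_s(): time.
- read_joints(): joint angles.
- read_joint_vel(): joint speeds.
- read_joint_efforts(): joint torques, N m.
- read_tool_pos(): TCP position.
- read_orientation(): TCP orientation.
- read_force(): force on the tool from outside, world axes, zero at the start.
- read_moment(): the same for the moment, N m.
- read_opening(): finger opening in m.
- read_grip_force(): force on a finger pad.
Only numpy, scipy, OpenCV 4.12 (cv2) and the standard library are available. Lean on these libraries where they do the work, as an engineer would, in place of code of your own. Each camera call takes 0.05 s, during which the arm holds its last target. There are 200 camera calls.

## Task

The copper specimen sits crooked on its sprung plate. Take the blue-handled tamper by its handle, press its flat foot squarely down on the copper specimen until the plate bottoms out with the specimen flush with the rim of its cell, hold it there for about a second, then lift off so that the specimen springs back up level, and stand the tamper upright on the middle of its cork pad again. Leave the cell with the steel specimen alone, and do not push the glass beaker or the white wash bottle about.

Things in the scene. Friction and masses are not known exactly. Their poses are not given: they have to be found in the camera images.
- tamper_mid (a point): The tamper, loose, 0.26 to 0.46 kg, standing upright on the cork pad: a round flat silvery aluminium foot 76 mm across and 16 mm thick, and above it a square upright blue handle 30 x 30 mm, 74 mm tall. Total height 90 mm. This point is its centre, 45 mm above the flat underside; z is up along the handle, x and y are square to the handle's flat sides. A good grip is across two flat sides, 10 to 20 mm above this point, with at least 30 N.
- pad: Round cork parking pad, 100 mm across and 6 mm thick, fixed. Origin at the centre of its underside, on the bench. The tamper stands on it at the start.
- copper_rim (a point): Levelling cell with the copper specimen, fixed: a round aluminium housing 100 mm across on a dark 110 mm foot, 50 mm tall, with a flat level rim from 29 to 50 mm radius. This point is the centre of the mouth at rim height (50 mm above the bench); z up. The tamper's foot is wider than the mouth (58 mm), so pressed right down it comes to lie on the rim.
- copper_pan: The copper specimen: a bright round disc 44 mm across on a black holder, in the middle of its cell. It sits on a stiff swivel that is tilted some 4 to 10 degrees at the start and stays at any tilt it is pushed to. Origin on the swivel, on the cell's axis, 18 mm below the centre of the specimen's top face; z is the normal of the top face. Unpressed, the centre of the top face stands 12 mm above the rim.
- copper_plunger (a joint): How far the copper specimen's sprung plate is pressed down, in m: 0 is up (at rest), 0.012 is flush with the rim; end stop at 0.0125. The spring pushes back with about 5 N at the top and 11 N when flush; it rises again by itself when released.
- steel_rim (a point): The other cell, the same in shape and size but with a grey steel specimen, already level; to be left alone. Centre of its mouth at rim height, 50 mm above the bench; its specimen's face stands 12 mm higher.
- steel_plunger (a joint): How far the steel specimen's sprung plate is pressed down, in m; 0 is up.
- beaker: Loose glass beaker, 70 mm across, 90 mm tall, at the back. Origin at the centre of its underside.
- wash_bottle: Loose white wash bottle with red cap, 64 mm across, 160 mm tall, at the back. Origin at the centre of its underside.
- steel_pan: The grey steel specimen, a disc 44 mm across; origin on the cell's axis 18 mm below its top face, z normal to that face.
Not all that is in view belongs to the job. Leave any purple look-alike of the part that bears copper_rim alone. Several things look just like the pad: the one meant starts farthest to the robot's left.

How it is judged:
By the outcome, as a careful person would: the job done as asked, in the order asked, and still so for the second after the job is handed in, with the robot touching nothing.
It also fails if it takes over 58 s, if anything falls off the work surface, if the arm or the gripper's body presses on something with over 40 N, if the wrist force passes 120 N, or if a joint passes its speed limit or range.

## Working session

There is one attempt and no reset: what is moved stays moved. The work goes in short steps, each a Python script; the robot and the scene stay as the last script left them, time stands still between calls to the robot, and variables do not carry over. Pictures are saved under pics/ and viewed, at most 10 in all, crops included, and the job is handed in when it is done.

```bash
mkdir -p pics; python3 - <<'E'
from workcell import *
import cv2,numpy as np,pickle
d={n:grab_frame(n) for n in("scene","side","wrist")}
pickle.dump(d,open('f0.pkl','wb'))
cv2.imwrite('pics/scene.png',d['scene']['pixels']);cv2.imwrite('pics/side.png',d['side']['pixels'])
for n in('scene','side'):
  f=d[n];R=np.array(f['R']);print(n,(-R.T@f['t']).round(3),R[2].round(2))
print(d['wrist']['tool_from_camera'],read_time_s(),read_orientation())
E
```

```text
scene [ 0.929 -0.386  0.575] [-0.5   0.51 -0.7 ]
side [0.504 0.873 0.555] [ 0.05 -0.87 -0.48]
[[ 1.27061693e-03 -9.53145700e-01 -3.02508944e-01  8.63792710e-02]
 [ 9.99999071e-01  1.36040294e-03 -8.61014620e-05 -4.30659809e-04]
 [ 4.93601295e-04 -3.02508553e-01  9.53146543e-01 -1.97270489e-01]
 [ 0.00000000e+00  0.00000000e+00  0.00000000e+00  1.00000000e+00]] 0.15 [ 2.05414605e-01  9.78674799e-01 -6.37086093e-04 -2.67641084e-04]
```

View pics/scene.png

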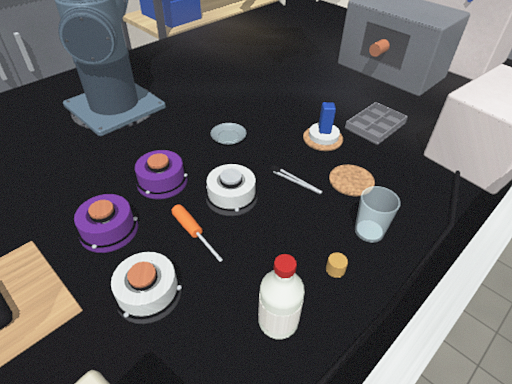

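View pics/side.png

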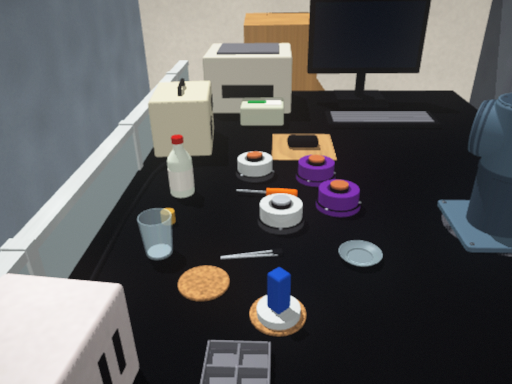

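Scene: the tamper is at (326,120) on the pad at (323,138), the spare pad at (352,180), the copper cell at (144,283), the steel cell at (231,187), and the purple look-alikes at (160,172) and (104,220). In the side view, the tamper is at (279,295), the copper cell at (255,165) and the bottle at (180,170).

```bash
cat > h.py <<'E'
import numpy as np,cv2,pickle
from scipy.spatial.transform import Rotation as Ro
def cam(f,pose=None):
    """-> K, R_wc (cam->world), centre"""
    K=np.array(f['camera_matrix'])
    if pose is None:
        R=np.array(f['R']);return K,R.T,-R.T@np.array(f['t'])
    T=np.array(f['tool_from_camera']);Rt=Ro.from_quat(pose[1]).as_matrix()
    return K,Rt@T[:3,:3],Rt@T[:3,3]+np.array(pose[0])
def ray(c,uv):
    d=c[1]@np.linalg.solve(c[0],[uv[0],uv[1],1.]);return c[2],d/np.linalg.norm(d)
def plane(c,uv,z):
    o,d=ray(c,uv);return o+d*(z-o[2])/d[2]
def tri(rays):
    A=sum(np.eye(3)-np.outer(d,d) for o,d in rays);b=sum((np.eye(3)-np.outer(d,d))@o for o,d in rays)
    p=np.linalg.solve(A,b);return p,max(np.linalg.norm((np.eye(3)-np.outer(d,d))@(p-o)) for o,d in rays)
def proj(c,X):
    q=c[0]@(c[1].T@(np.array(X)-c[2]));return q[:2]/q[2]
def blobs(m,amin=40):
    n,l,s,ce=cv2.connectedComponentsWithStats(m.astype(np.uint8));return [(s[i][4],ce[i].round(1),s[i][:4]) for i in range(1,n) if s[i][4]>=amin]
def hsv(f): return cv2.cvtColor(f['pixels'],cv2.COLOR_BGR2HSV)
E
python3 - <<'E'
from h import *
d=pickle.load(open('f0.pkl','rb'))
C={n:cam(d[n]) for n in('scene','side')}
for n in C:
  h=hsv(d[n]);H,S,V=cv2.split(h)
  print(n,'TCP px',proj(C[n],[.221,.504,.188]))
  for nm,m in dict(blue=(H>105)&(H<128)&(S>150)&(V>60),cop=(H<14)&(S>90)&(V>90),white=(S<50)&(V>150)).items():
    print(nm,*[(a,tuple(c),tuple(b)) for a,c,b in blobs(m)],sep='\n  ')
def t(a,b): return [x.round(4) if hasattr(x,'round') else x for x in tri([ray(C['scene'],a),ray(C['side'],b)])]
print('tamper',t((326,118),(279,290)),'cu',t((143,274),(255,156)),'steel',t((231,178),(281,201)),'cap',t((285,264),(177,140)),'beaker top',t((378,200),(157,216)))
print('pad',plane(C['scene'],(323,138),.006),plane(C['side'],(278,314),.006))
E
```

```text
scene TCP px [297.78072533  13.3154595 ]
blue
  (np.int32(405), (np.float64(326.7), np.float64(116.9)), (np.int32(319), np.int32(102), np.int32(17), np.int32(32)))
cop
  (np.int32(243), (np.float64(378.8), np.float64(47.1)), (np.int32(369), np.int32(39), np.int32(21), np.int32(18)))
  (np.int32(254), (np.float64(157.4), np.float64(161.0)), (np.int32(147), np.int32(154), np.int32(22), np.int32(15)))
  (np.int32(373), (np.float64(100.5), np.float64(209.3)), (np.int32(88), np.int32(200), np.int32(25), np.int32(19)))
  (np.int32(489), (np.float64(186.0), np.float64(220.0)), (np.int32(171), np.int32(204), np.int32(32), np.int32(34)))
  (np.int32(449), (np.float64(284.7), np.float64(265.4)), (np.int32(274), np.int32(254), np.int32(23), np.int32(24)))
  (np.int32(580), (np.float64(141.3), np.float64(274.5)), (np.int32(127), np.int32(262), np.int32(29), np.int32(26)))
white
  (np.int32(156), (np.float64(133.0), np.float64(5.8)), (np.int32(126), np.int32(0), np.int32(15), np.int32(14)))
  (np.int32(13301), (np.float64(469.7), np.float64(86.5)), (np.int32(323), np.int32(0), np.int32(189), np.i
[... 4211 characters left out ...]
6), np.float64(360.5)), (np.int32(240), np.int32(355), np.int32(27), np.int32(12)))
  (np.int32(159), (np.float64(222.7), np.float64(380.4)), (np.int32(210), np.int32(375), np.int32(26), np.int32(9)))
  (np.int32(71), (np.float64(248.8), np.float64(381.1)), (np.int32(242), np.int32(379), np.int32(16), np.int32(5)))
tamper [array([0.4969, 0.304 , 0.06  ]), np.float64(0.0009)] cu [array([ 0.5641, -0.2639,  0.0547]), np.float64(0.0016)] steel [array([ 0.4923, -0.0075,  0.0548]), np.float64(0.0016)] cap [array([ 0.7516, -0.142 ,  0.1513]), np.float64(0.0006)] beaker top [array([0.7483, 0.119 , 0.0884]), np.float64(0.0027)]
pad [0.50330183 0.29763731 0.006     ] [0.49721481 0.30359668 0.006     ]
```

```bash
python3 - <<'E'
from workcell import *
from h import *
q=[.2054,.9787,0,0];q=list(np.array(q)/np.linalg.norm(q))
out=[]
for p in([.47,.31,.25],[.53,.29,.21]):
  move_to(p,q);pose=(read_tool_pos(),read_orientation());f=grab_frame('wrist');out.append((f,pose))
pickle.dump(out,open('f1.pkl','wb'));print(read_time_s(),read_joints())
cv2.imwrite('pics/w1.png',np.hstack([cv2.resize(f['pixels'],(400,300),interpolation=cv2.INTER_AREA) for f,_ in out]))
for f,p in out:
  H,S,V=cv2.split(hsv(f));c=cam(f,p)
  m=(H>105)&(H<128)&(S>120)&(V>50)
  print([(a,tuple(b),tuple(e)) for a,b,e in blobs(m)],np.unique(V[m]//16,return_counts=True), proj(c,[.497,.304,.096]))
E
```

```text
1.875 [ 3.17628018e-01  3.44308799e-01  1.36338981e+00  5.29900905e-04
  1.43525384e+00 -8.40448144e-01]
[(np.int32(599), (np.float64(254.9), np.float64(183.2)), (np.int32(240), np.int32(167), np.int32(29), np.int32(40)))] (array([ 9, 10, 11, 12, 13, 14, 15], dtype=uint8), array([  4, 283,  22,  19,  16,  23, 240])) [253.99991311 193.67004637]
[(np.int32(888), (np.float64(250.3), np.float64(143.7)), (np.int32(233), np.int32(125), np.int32(34), np.int32(39)))] (array([ 9, 10, 11, 12, 13, 14, 15], dtype=uint8), array([ 39, 104,  19,  18,  28,  48, 632])) [249.68049076 147.7409846 ]
```

View pics/w1.png

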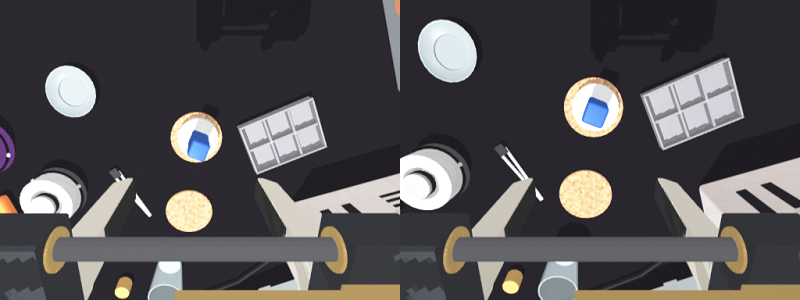

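Both crops show the blue tamper on its cork pad: full-image pixels about (254,183) in the first and (250,144) in the second. The spare pad lies below it, with the tray to the right.

```bash
python3 - <<'E'
from h import *
o=pickle.load(open('f1.pkl','rb'));R=[];P=[];Y=[]
for f,p in o:
  H,S,V=cv2.split(hsv(f));c=cam(f,p)
  m=((H>105)&(H<128)&(S>120)&(V>215)).astype(np.uint8)
  cn=max(cv2.findContours(m,0,2)[0],key=cv2.contourArea);r=cv2.minAreaRect(cn);print('top',r)
  R.append(ray(c,r[0]));
  bx=np.array([plane(c,u,.096) for u in cv2.boxPoints(r)]);e=np.diff(bx,axis=0)
  print('edges',np.linalg.norm(e,axis=1),'yaw',np.degrees(np.arctan2(e[:,1],e[:,0]))%90, 'mid',plane(c,r[0],.096))
  y0,x0=int(r[0][1]),int(r[0][0]);w=np.zeros_like(m);cv2.circle(w,(x0,y0),70,1,-1)
  # pad+foot+tamper silhouette: anything bright near the tamper, hull fitted by an ellipse
  m2=(((H>5)&(H<25)&(S>60)&(V>120))&(w>0)).astype(np.uint8)
  bl=cv2.connectedComponentsWithStats(m2)
  cs=[k for k in cv2.findContours(m2,0,1)[0] if len(k)>8 and abs(k[:,0,1].mean()-y0)<45]
  h=cv2.convexHull(np.vstack(cs));E=cv2.fitEllipse(h);print('pad',E,plane(c,E[0],.006));P.append(ray(c,E[0]))
  # foot: outline white (bright, low sat)
  m3=((S<45)&(V>150)&(w>0)).astype(np.uint8);k=max(cv2.findContours(m3,0,1)[0],key=cv2.contourArea);E=cv2.fitEllipse(cv2.convexHull(k));print('foot',E,plane(c,E[0],.022))
print('top tri',tri(R),'pad tri',tri(P))
E
```

```text
top ((253.75148010253906, 192.60354614257812), (23.388916015625, 21.539560317993164), 22.380136489868164)
edges [0.02719862 0.02843841 0.02747473] yaw [44.59644678 43.31578098 45.85195576] mid [0.49562468 0.30426371 0.096     ]
pad ((250.86367797851562, 175.34759521484375), (64.94471740722656, 66.13951873779297), 90.98360443115234) [0.49594662 0.30065817 0.006     ]
foot ((251.35093688964844, 176.50167846679688), (52.2871208190918, 58.02421951293945), 92.60001373291016) [0.49397037 0.30222269 0.022     ]
top ((249.34483337402344, 147.137939453125), (27.854299545288086, 26.740127563476562), 21.801410675048828)
edges [0.02737056 0.02823711 0.02764888] yaw [43.89899422 44.82555714 45.37168575] mid [0.49629336 0.30393291 0.096     ]
pad ((247.20852661132812, 136.7884979248047), (75.85585021972656, 77.06436157226562), 170.484619140625) [0.49598193 0.30074687 0.006     ]
foot ((249.25445556640625, 137.15396118164062), (60.972373962402344, 61.54367446899414), 163.9036407470703) [0.495615   0.30388636 0.022     ]
top tri (array([0.49698563, 0.30367859, 0.09141971]), np.float64(5.712889911690707e-05)) pad tri (array([0.49597391, 0.30069814, 0.00594511]), np.float64(4.759912852269816e-05))
```

```bash
python3 - <<'E'
from workcell import *
from h import *
q=np.array([.2054,.9787,0,0]);q=list(q/np.linalg.norm(q))
out=[]
for p in([.55,-.25,.25],[.59,-.27,.22]):
  move_to(p,q);pose=(read_tool_pos(),read_orientation());f=grab_frame('wrist');out.append((f,pose))
pickle.dump(out,open('f2.pkl','wb'));print(read_time_s(),read_joints())
R=[]
for f,p in out:
  H,S,V=cv2.split(hsv(f));c=cam(f,p);u=proj(c,[.564,-.264,.05])
  w=np.zeros_like(H);cv2.circle(w,tuple(int(x) for x in u),60,1,-1)
  cu=((H<16)&(S>80)&(V>90)&(w>0)).astype(np.uint8);k=max(cv2.findContours(cu,0,1)[0],key=cv2.contourArea);E=cv2.fitEllipse(cv2.convexHull(k));print('cu',E,plane(c,E[0],.062))
  wh=((S<60)&(V>150)&(w>0)).astype(np.uint8);k=max(cv2.findContours(wh,0,1)[0],key=cv2.contourArea);E=cv2.fitEllipse(cv2.convexHull(k));print('housing',E,u,plane(c,E[0],.05));
  m=(((S<80)&(V<110))&(w>0)).astype(np.uint8)
  R.append(ray(c,E[0]))
print(tri(R))
cv2.imwrite('pics/w2.png',np.hstack([f['pixels'][40:300,60:450] for f,_ in out]))
E
```

```text
4.2667 [-5.99593752e-01  4.23329218e-01  1.22315968e+00  4.22492640e-06
  1.49694194e+00 -1.75783591e+00]
cu ((242.060302734375, 179.17596435546875), (31.37911605834961, 32.61780548095703), 103.59520721435547) [ 0.5641324  -0.26604593  0.062     ]
housing ((242.46299743652344, 174.0033416748047), (72.32801818847656, 75.72211456298828), 170.31396484375) [243.607584   176.15975314] [ 0.56062741 -0.2641987   0.05      ]
cu ((243.8592987060547, 147.14247131347656), (28.366846084594727, 35.49456024169922), 104.00181579589844) [ 0.56108756 -0.26389259  0.062     ]
housing ((243.6116943359375, 146.33029174804688), (80.89228820800781, 84.94052124023438), 171.15711975097656) [244.92443806 147.78251257] [ 0.56175387 -0.26474384  0.05      ]
(array([ 0.56351004, -0.26578282,  0.03723029]), np.float64(6.074669276314048e-06))
```

View pics/w2.png

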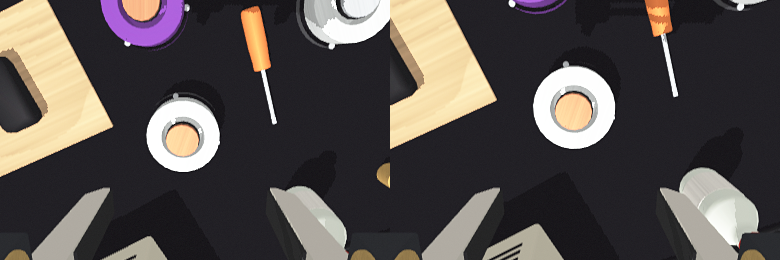

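The white cell holds the pink-copper disc at full-image (242,179) in the first view and (244,147) in the second. It is not purple, and its surroundings are clear. I'll use (0.562, -0.265) for the cell centre, and grasp now.

```bash
cat >> h.py <<'E'
def qdown(yaw):
    """tool z down, tool y along world heading yaw (rad)"""
    y=np.array([np.cos(yaw),np.sin(yaw),0]);z=np.array([0,0,-1.]);return list(Ro.from_matrix(np.c_[np.cross(y,z),y,z]).as_quat())
E
python3 - <<'E'
from workcell import *
from h import *
c=[]
for k in range(4):
  yaw=np.radians(44.8+90*k);q=qdown(yaw);a=[solve_ik([.496,.304,.12],q),solve_ik([.562,-.265,.14],q)]
  if all(x is not None for x in a): c.append((max(abs(a[0][5]),abs(a[1][5])),k,q,a[0][5],a[1][5]))
print([(x[1],x[3],x[4]) for x in c])
q=min(c,key=lambda x:x[0])[2];pickle.dump(q,open('q.pkl','wb'))
open_jaws();move_to([.496,.304,.15],q);move_l([.496,.304,.047],v=.12,stop_force=6) and print('contact')
print(read_tool_pos(),read_force())
grasp(45);print(read_opening(),read_grip_force(),read_force())
move_l([.496,.304,.16],v=.12);print(read_opening(),read_force(),read_time_s(),read_tool_pos())
f={n:grab_frame(n) for n in('scene','side','wrist')};pickle.dump(f,open('f3.pkl','wb'))
cv2.imwrite('pics/g.png',np.hstack([f['side']['pixels'][150:384,150:450],f['wrist']['pixels'][150:384,:]]))
E
```

```text
[(0, np.float64(-0.42368514548755964), np.float64(-1.4018028740151485)), (1, np.float64(-1.9944814722824564), np.float64(-2.972599200810045)), (2, np.float64(2.7179075081022335), np.float64(1.7397897795746449)), (3, np.float64(1.147111181307337), np.float64(0.1689934527797483))]
[0.49670376 0.30421772 0.04774264] [-0.1908905  -0.36654356  1.09104311]
0.0295335216385746 44.95077610015869 [ 0.89283984  0.26494053 -1.12025638]
0.029611192486171643 [ 0.19670378  0.05089927 -3.09722893] 10.05 [0.49531456 0.30376005 0.15901701]
```

View pics/g.png

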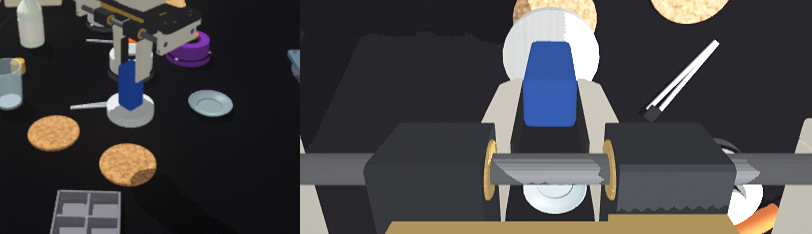

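The grasp holds and the tamper hangs upright. The side view shows it at (130,95) in the crop, with its empty pad at (128,163).

```bash
python3 - <<'E'
from workcell import *
from h import *
q=pickle.load(open('q.pkl','rb'))
P=lambda t:print(t,read_tool_pos().round(4) if hasattr(read_tool_pos(),'round') else read_tool_pos(),np.round(read_force(),1),np.round(read_moment(),2),round(read_time_s(),2))
x,y=.562,-.265
move_l([.496,.304,.19],v=.15)
move_to([x,y,.16],q);dwell(.3);P('above')
move_l([x,y,.115],v=.08);P('near')
print(move_l([x,y,.084],v=.02,stop_force=28));P('down')
dwell(.5);P('hold')
f=grab_frame('scene');g=grab_frame('side');dwell(.6);P('hold')
pickle.dump((f,g),open('f4.pkl','wb'))
cv2.imwrite('pics/press.png',np.hstack([cv2.resize(f['pixels'][200:340,70:220],None,fx=2.6,fy=2.6),cv2.resize(g['pixels'][110:194,205:295],None,fx=4.333,fy=4.333)]))
E
```

```text
above [ 0.5623 -0.2644  0.1601] [ 1.4 -0.5 -2.7] [-0.08  0.1   0.02] 12.91
near [ 0.5622 -0.2652  0.1152] [-0.   0.6 -1.5] [-0.08  0.12 -0.01] 13.62
True
down [ 0.5617 -0.2644  0.0908] [-1.6  0.4  7.2] [0.25 0.48 0.04] 14.82
hold [ 0.5616 -0.2644  0.0909] [-1.9  1.9  6.4] [0.19 0.39 0.02] 15.32
hold [ 0.5617 -0.2644  0.0909] [-0.6  0.8  7.2] [0.2  0.46 0.09] 16.02
```

View pics/press.png

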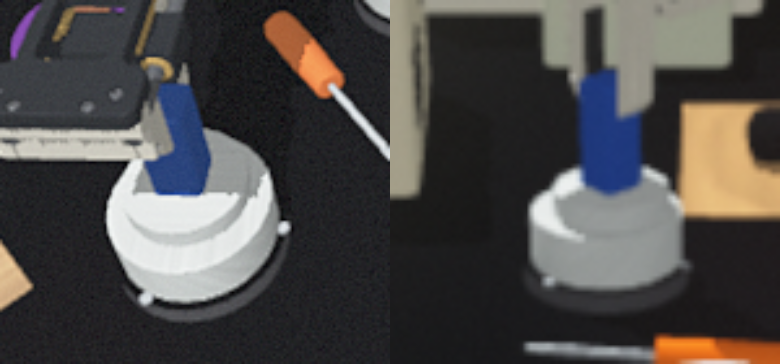

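The pictures show the foot on the rim, centred, but the net force is only about 10 N. I'll press on more firmly before holding.

```bash
python3 - <<'E'
from workcell import *
from h import *
P=lambda t:print(t,np.round(read_tool_pos(),4),np.round(read_force(),1),np.round(read_moment(),2),round(read_time_s(),2))
x,y=.5617,-.2648
z=.0905
while z>.086:
  z-=.0007;move_l([x,y,z],v=.01);dwell(.1);P(round(z,4))
  if read_force()[2]>24: break
dwell(1.1);P('held')
E
```

```text
0.0898 [ 0.5618 -0.2646  0.0906] [-3.7  2.9  6.9] [0.63 0.8  0.06] 16.43
0.0891 [ 0.5619 -0.2646  0.0905] [-3.5  3.2 10.8] [0.75 1.   0.05] 16.77
0.0884 [ 0.5619 -0.2646  0.0905] [-4.9  3.6 13. ] [0.9  1.18 0.06] 17.12
0.0877 [ 0.5619 -0.2646  0.0904] [-6.3  4.4 17.1] [ 1.1   1.49 -0.02] 17.48
0.087 [ 0.5619 -0.2646  0.0905] [-7.2  5.2 20.9] [1.18 1.75 0.02] 17.82
0.0863 [ 0.5619 -0.2646  0.0904] [-8.9  6.5 25.7] [1.4  1.95 0.03] 18.18
held [ 0.5619 -0.2646  0.0904] [-8.3  5.8 24.9] [1.38 1.94 0.  ] 19.27
```

Hard stop with about 28 N on it, and held for over 1 s. Now I'll lift off and check.

```bash
python3 - <<'E'
from workcell import *
from h import *
q=pickle.load(open('q.pkl','rb'))
move_l([.562,-.2647,.089],v=.03);move_l([.562,-.2647,.12],v=.03);move_l([.562,-.2647,.2],v=.12)
move_to([.50,.20,.22],q);dwell(.2);print(read_time_s(),read_opening(),read_force(),read_tool_pos(),read_orientation(),q)
f=grab_frame('scene');g=grab_frame('side');w=grab_frame('wrist')
d=pickle.load(open('f0.pkl','rb'))
c=cam(f);cs=cam(g)
for F in(d['scene'],f):
  H,S,V=cv2.split(hsv(F));m=((H<14)&(S>90)&(V>90));m[:250]=0;m[300:]=0;m[:,:115]=0;m[:,170:]=0
  k=max(cv2.findContours(m.astype(np.uint8),0,1)[0],key=cv2.contourArea);E=cv2.fitEllipse(cv2.convexHull(k));print(E,plane(c,E[0],.062))
# expected ellipse of a level disc
t=np.linspace(0,6.28,60);X=np.c_[.562+.022*np.cos(t),-.265+.022*np.sin(t),np.full(60,.062)]
print('level',cv2.fitEllipse(np.array([proj(c,p) for p in X],np.float32)))
cv2.imwrite('pics/after.png',np.hstack([cv2.resize(F['pixels'][240:330,90:190],None,fx=3,fy=3) for F in(d['scene'],f)]+[cv2.resize(g['pixels'][140:185,225:285],None,fx=3,fy=6)]))
E
```

```text
23.4417 0.029534861921574083 [ 0.49727008  0.47250042 -2.23161504] [0.50046286 0.19915453 0.21984687] [ 9.24826011e-01  3.80390374e-01 -1.06581248e-04  4.15388081e-05] [np.float64(0.9245460336123131), np.float64(0.38107037635027413), np.float64(0.0), np.float64(0.0)]
((141.24559020996094, 274.539306640625), (24.693092346191406, 29.26225471496582), 60.616764068603516) [ 0.56997992 -0.26791444  0.062     ]
((141.4871368408203, 273.7202453613281), (24.05567169189453, 28.819581985473633), 62.66344451904297) [ 0.56894638 -0.26680165  0.062     ]
level ((139.94235229492188, 270.6905822753906), (22.172243118286133, 29.34259796142578), 67.24223327636719)
```

View pics/after.png

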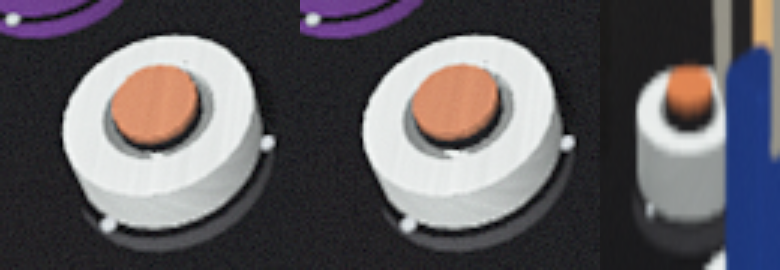

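```bash
cat >> h.py <<'E'
from scipy.optimize import least_squares
def cu_contour(f,c,vmin):
    H,S,V=cv2.split(hsv(f));u=proj(c,[.562,-.265,.062]);w=np.zeros_like(H);cv2.circle(w,tuple(int(x) for x in u),28,1,-1)
    m=((H<18)&(S>50)&(V>vmin)&(w>0)).astype(np.uint8)
    k=max(cv2.findContours(m,0,1)[0],key=cv2.contourArea);h=cv2.convexHull(k);return h[:,0].astype(float),V[m>0]
def disc(views):
    """views: (cam, contour) -> centre, tilt of the 44 mm disc whose swivel lies on the cell axis"""
    def res(p):
        n=np.array([p[3],p[4],1.]);n/=np.linalg.norm(n);C=p[:3];r=[]
        for c,k in views:
            for uv in k:
                o,d=ray(c,uv);X=o+d*(n@(C-o))/(n@d);r.append(np.linalg.norm(X-C)-.022)
        return np.array(r)*1000
    s=least_squares(res,[.562,-.265,.062,0,0],loss='soft_l1');p=s.x
    return p[:3].round(4),np.degrees(p[3:]).round(1),np.sqrt((s.fun**2).mean())
E
python3 - <<'E'
from h import *
d=pickle.load(open('f0.pkl','rb'));o=pickle.load(open('f2.pkl','rb'))
L=[(d['scene'],cam(d['scene']))]+[(f,cam(f,p)) for f,p in o]
for f,c in L:
  k,v=cu_contour(f,c,60);print(np.histogram(v,bins=range(60,265,15))[0],cv2.fitEllipse(k.astype(np.float32)))
for a,b in((60,60),(150,200),(165,220)):
  V=[(c,cu_contour(f,c,a if i==0 else b)[0]) for i,(f,c) in enumerate(L)]
  print(a,b,disc(V),disc(V[1:]))
E
```

```text
[  5   5   7   5  15  10  10   9  18  22 477  25   0] ((141.29086303710938, 274.46600341796875), (25.545045852661133, 30.157817840576172), 60.06550216674805)
[  5   7   2  15   8   2   5   6   6  11   5  13 322] ((241.8916015625, 179.53585815429688), (32.953460693359375, 33.13348388671875), 157.1649627685547)
[  4   7   3  12   4   5   9   3   7   6  12   9 562] ((243.04638671875, 150.9644012451172), (36.97146987915039, 37.77778625488281), 171.5929718017578)
60 60 (array([ 0.566 , -0.2669,  0.0581]), array([ 3.8, -0.4]), np.float64(1.0451606378019371)) (array([ 0.5653, -0.2669,  0.0595]), array([-11. ,   1.5]), np.float64(0.17111289947973146))
150 200 (array([ 0.5664, -0.2672,  0.0599]), array([ 5. , -3.4]), np.float64(0.44779006908012603)) (array([ 0.5669, -0.2678,  0.0571]), array([ 2.2, -2.7]), np.float64(0.28596939587956494))
165 220 (array([ 0.5663, -0.2674,  0.06  ]), array([ 4.6, -5.5]), np.float64(0.4921282031844016)) (array([ 0.5667, -0.2678,  0.0577]), array([ 4.4, -4.4]), np.float64(0.29981682659944053))
```

```bash
python3 - <<'E'
from workcell import *
from h import *
f=grab_frame('scene');L=[(f,cam(f))]
q=np.array([.2054,.9787,0,0]);q=list(q/np.linalg.norm(q))
for p in([.60,-.25,.25],[.63,-.28,.22]):
  move_to(p,q);dwell(.15);pose=(read_tool_pos(),read_orientation());w=grab_frame('wrist');L.append((w,cam(w,pose)))
print(read_time_s());pickle.dump(L,open('f5.pkl','wb'))
for a,b in((150,200),(165,220)):
  V=[(c,cu_contour(f,c,a if i==0 else b)[0]) for i,(f,c) in enumerate(L)]
  print(disc(V),disc(V[:2]),disc([V[0],V[2]]))
cv2.imwrite('pics/w5.png',np.hstack([cv2.resize(L[1][0]['pixels'],(400,300)),cv2.resize(L[2][0]['pixels'],(400,300))]))
E
```

```text
26.65
(array([ 0.5652, -0.2661,  0.0594]), array([ 2.5, -2.5]), np.float64(0.4750994050747157)) (array([ 0.5654, -0.2661,  0.0596]), array([ 2.4, -2.5]), np.float64(0.5178887628120267)) (array([ 0.5652, -0.2659,  0.0592]), array([ 2.5, -2.6]), np.float64(0.42295458153627163))
(array([ 0.5652, -0.266 ,  0.0595]), array([ 2.2, -2.5]), np.float64(0.5602120370038138)) (array([ 0.5652, -0.266 ,  0.0597]), array([ 2.1, -2. ]), np.float64(0.6100939342206553)) (array([ 0.5653, -0.2656,  0.0596]), array([ 1.9, -1.4]), np.float64(0.456647022319978))
```

View pics/w5.png

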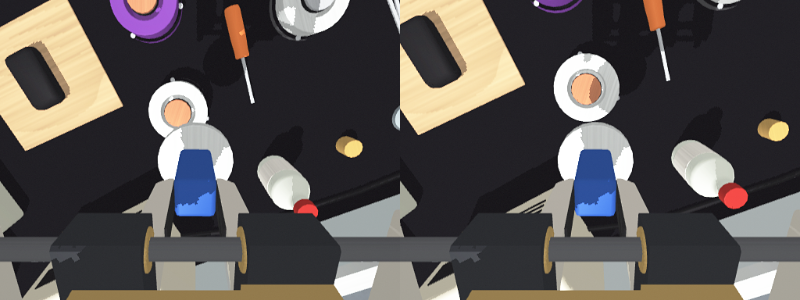

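```bash
python3 - <<'E'
from h import *
L=pickle.load(open('f5.pkl','rb'));o=pickle.load(open('f2.pkl','rb'));d=pickle.load(open('f0.pkl','rb'))
B=[(d['scene'],cam(d['scene']))]+[(f,cam(f,p)) for f,p in o]
def rim(views):
  pts=[]
  for f,c in views:
    H,S,V=cv2.split(hsv(f));u=proj(c,[.563,-.265,.05]);w=np.zeros_like(H);cv2.circle(w,tuple(int(x) for x in u),62,1,-1)
    m=((S<70)&(V>110)&(w>0)).astype(np.uint8);n,l,s,_=cv2.connectedComponentsWithStats(m);m=(l==1+np.argmax(s[1:,4])).astype(np.uint8)
    k=max(cv2.findContours(m,0,1)[0],key=cv2.contourArea);k=cv2.convexHull(k)[:,0]
    X=np.array([plane(c,a,.05) for a in k])[:,:2];nad=c[2][:2]-[.563,-.265];
    X=X[(X-[.563,-.265])@nad<0]  # far half: the true rim edge shows there
    r=least_squares(lambda p:np.linalg.norm(X-p,axis=1)-.05,[.563,-.265],loss='soft_l1',f_scale=.001).x
    pts.append((r.round(4),len(X),(nad).round(3)))
  return pts
print('rim before',rim(B));print('rim after',rim([L[0],L[2]]))
for nm,W in(('before',B),('after',L)):
  for t in((150,110),(150,90)):
    V=[(c,cu_contour(f,c,t[0] if i==0 else t[1])[0]) for i,(f,c) in enumerate(W)]
    print(nm,t,disc(V))
E
```

```text
rim before [(array([ 0.5662, -0.2657]), 12, array([ 0.366, -0.121])), (array([ 0.5648, -0.2656]), 18, array([-0.092,  0.05 ])), (array([ 0.5648, -0.2657]), 17, array([-0.052,  0.03 ]))]
rim after [(array([ 0.5662, -0.2657]), 12, array([ 0.366, -0.121])), (array([ 0.5856, -0.276 ]), 16, array([-0.012,  0.02 ]))]
before (150, 110) (array([ 0.566 , -0.267 ,  0.0594]), array([ 3.2, -1.6]), np.float64(0.5236354251421521))
before (150, 90) (array([ 0.566 , -0.267 ,  0.0594]), array([ 3. , -1.3]), np.float64(0.5517122220458744))
after (150, 110) (array([ 0.5649, -0.266 ,  0.0591]), array([ 2.3, -1.3]), np.float64(0.4540045792983878))
after (150, 90) (array([ 0.5649, -0.266 ,  0.0591]), array([ 2.3, -1.2]), np.float64(0.4469060053131337))
```

The rim axis is (0.565, -0.2657) and the specimen centre is now (0.565, -0.266). It was about 2 mm off before, so the specimen is level within about 1°. Next I'll park the tamper.

```bash
python3 - <<'E'
from workcell import *
from h import *
q=pickle.load(open('q.pkl','rb'));x,y=.4962,.3010
move_to([x,y,.15],q);move_l([x,y,.06],v=.1);dwell(.2);print(read_tool_pos(),read_force())
print(move_l([x,y,.041],v=.015,stop_force=5),read_tool_pos(),read_force())
dwell(.2);open_jaws();dwell(.2);move_l([x,y,.19],v=.12)
print(read_time_s(),read_tool_pos())
s=grab_frame('scene')
q2=np.array([.2054,.9787,0,0]);q2=list(q2/np.linalg.norm(q2));move_to([.53,.29,.21],q2);dwell(.2)
p=(read_tool_pos(),read_orientation());f=grab_frame('wrist');c=cam(f,p)
H,S,V=cv2.split(hsv(f));u=proj(c,[x,y,.02]);w=np.zeros_like(H);cv2.circle(w,tuple(int(a) for a in u),55,1,-1)
for nm,m,z in(('top',(H>105)&(H<128)&(S>120)&(V>215),.096),('pad',(H>5)&(H<25)&(S>60)&(V>120)&(w>0),.006),('foot',(S<45)&(V>150)&(w>0),.022)):
  pts=cv2.findNonZero(m.astype(np.uint8));h=cv2.convexHull(pts)
  e=cv2.minAreaRect(h)[0] if nm=='top' else cv2.fitEllipse(h)[0];print(nm,plane(c,e,z))
cv2.imwrite('pics/end.png',np.hstack([cv2.resize(s['pixels'],(400,300)),cv2.resize(f['pixels'][60:240,150:390],(400,300))]));print(read_time_s())
E
```

```text
[0.49667109 0.30116049 0.06071718] [-0.18904764 -0.70010006 -3.11995462]
True [0.49620455 0.30087721 0.04654345] [-0.60917609 -0.94678369  4.1786285 ]
34.075 [0.49568842 0.3007945  0.18908886]
top [0.49525194 0.30184335 0.096     ]
pad [0.49589955 0.30065072 0.006     ]
foot [0.49528161 0.29991187 0.022     ]
36.1
```

View pics/end.png

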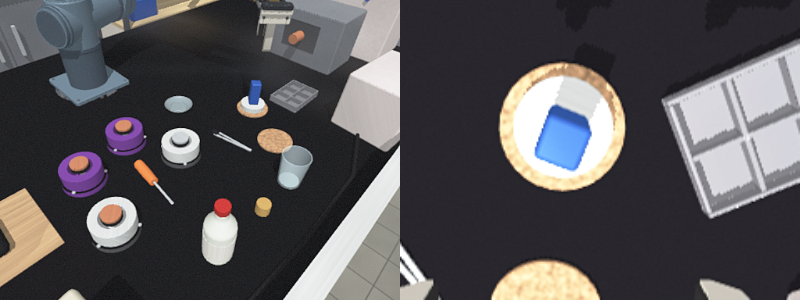

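The tamper stands upright and centred on its pad (crop pixel (562,127)), within about 1 mm. The specimen is up, the rest is undisturbed, and the gripper is clear.

```bash
python3 -c "
from workcell import *
print(sign_off())"
```

```text
the job is handed in; nothing more can be done
None
```

I pressed the copper specimen down to a hard stop on the rim and held it there for over a second. It sprang back level to within about 1°, the tamper is back upright within about 1 mm of its pad's middle, and I handed the job in at about 36 s.

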